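# Roll down a stick-on splash strip

### The job

Take the hand roller from its metal rest and roll it firmly along the white three-tile splash strip, from one end to the other, so that all three tiles are pressed fully down into their foam bed. Press the tiles only with the roller, leave the dish brush where it stands, and finally set the roller back upright in its rest and let go.

Things in the scene. Friction and masses are not known exactly. Their poses are not given: they have to be found in the camera images.
- roller: Hand roller: free-turning black drum (d 48, length 88 mm) in a fork under a level steel plate (60 x 146 x 6), upright wooden grip on top. Origin: drum's lowest line, middle; y along the axle, z up, rolls along x. Above origin: axle 24, plate 52 to 58, grip 58 to 118 mm. Grip centred, 26 mm thick (x), 80 long (y); take it across x from above, 90 mm above origin. About 0.36 kg. Half turn alike.
- rest: Fixed aluminium rest, left or right of the strip: base 90 x 146 x 5 mm, two uprights (80 long in x, 12 thick, tops at z = 64 mm) at y = -66 and 66, open front and back. Origin: underside centre; z up. The roller's plate ends lie on the uprights, drum hanging between (gap 120, fork 101 mm wide), axle along y; seated, the roller's origin is 12 mm above the rest's. Yaw within 17 degrees.
- strip: Fixed splash strip on the shelf: black foam bed 240 (x) x 90 (y) x 6 mm with three white laminate tiles in a row, each 74 x 80 x 6 mm, centred at x = -76, 0, 76 mm. Origin: underside centre, on the shelf; z up. Tile tops are 12 mm above the shelf as laid, 7 mm when fully down. Yaw within 20 degrees.
- tile1 (a joint): How far the tile at the strip's -x end has sunk, in m: 0 as laid, 0.005 fully down, when it meets a firm stop. It moves straight down, wherever it is pressed, needs about 8 to 10 N, and stays where it is left.
- tile2 (a joint): The same for the middle tile.
- tile3 (a joint): The same for the tile at the strip's +x end.
- drum (a joint): Angle through which the roller's drum has turned in its fork, rad, 0 at the start, either sign; 24 mm of rolling is 1 rad.
- brush: Bystander, loose: dish brush with a similar wooden grip, but with a white bristle block (55 x 110 x 30 mm) in place of a drum, and without a rest; 105 mm high. Origin: centre of its underside.
There are look-alikes about, which are no part of the job. Leave any yellow look-alike of the roller alone. What is shaped like the rest but green is not meant.

How it is judged (in metres and radians):
On the way, in this order (a step that is already met when the one before it is completed fails the run):
1. the roller is lifted out of its rest (z of roller in the frame of rest above 0.05 m), for 0.1 s.
2. the roller bears on the strip and its drum has rolled on by at least 1.5 rad (36 mm) (contact force between roller and strip above 1 N and (value of joint drum above 1.5 rad or value of joint drum below -1.5 rad)), for 0.02 s.
3. all three tiles are down with the roller still rolling on the strip (value of joint each of tile1, tile2, tile3 above 0.0025 m and contact force between roller and strip above 1 N and (velocity of joint drum above 0.15 rad/s or velocity of joint drum below -0.15 rad/s)), for 0.05 s.
At the end, for the whole second after the job is handed in: All three tiles sunk by more than 2.5 of their 5 mm; the roller back in its rest, within 20 mm of its seat sideways and 6 mm in height, upright within 10 degrees, its axle within 14 degrees of the rest's y, at rest and released (value of joint each of tile1, tile2, tile3 above 0.0025 m and horizontal distance between roller and rest below 0.02 m and z of roller in the frame of rest between 0.006 and 0.018 m and angle between roller's own z axis and vertical below 0.17 rad and angle between the y axis of roller and the y axis of rest, either way round below 0.25 rad and linear speed of roller below 0.02 m/s and contact force between roller and the fingers below 0.1 N); the robot touches nothing.
It fails at once if the fingers press the strip (contact force between the fingers and strip above 2 N).
It fails at once if the dish brush is moved by more than 30 mm (distance of brush from where it was at the start of the episode above 0.03 m).
It also fails if it takes over 58 s, if anything falls off the work surface, if the arm or the gripper's body presses on something with over 40 N, if the wrist force passes 120 N, or if a joint passes its speed limit or range.

### The arm

A 6-joint arm with a two-finger parallel gripper is mounted at the origin on the work surface. World frame = base frame: x ahead of the robot, y to its left, z up, the work surface at z = 0. Lengths are in mm, angles in rad, forces in N, time in s.
With the tool pointing down it reaches from about 350 to 775 mm from the base axis. Payload 7.3 kg.
Tool frame: the origin (TCP) lies at the very end of the fingers, on their centre line; the grasp point (between the pads) lies 19 mm behind it (bot.grip_point_offset is the distance from the TCP to the grasp point, in mm); z points along the fingers, y is the line along which they close (so a half turn about z gives the same grasp; the last joint's range is limited). The gripper opens to 92 mm and grips with 3 to 60 N. Pads are 19 mm wide; open, the fingers measure 130 mm over their backs; the gripper's body (75 mm by 190 mm) begins 47 mm behind the grasp point.
Start: joints at [-1.392, 0.342, 1.524, -0, 1.275, -0.146], TCP at [167.561, -497.565, 202.341] pointing down, gripper open.
Joint ranges: [-2.53, 2.53], [-0.77, 2.02], [0.04, 2.7], [-1, 4.14], [0.28, 2.66], [-3.11, 3.11]. Speed limits (rad/s): [2.57, 2.57, 3.14, 3.14, 3.14, 3.14].

### API

Orientations are given as [roll, pitch, yaw] about the fixed x, y, z axes, in that order (R = Rz(yaw) Ry(pitch) Rx(roll)).
In Python, from plant import bot gives the robot as it stands. The module is installed in compiled form; this text tells all that it offers.
- The arm moves only by the shell command python3 -m jog 'ROWS' [OPENING]. ROWS is JSON, a list of rows, each a list of 6 numbers: the shift along the tool's x, y, z in mm, then the turn, a rotation vector about the tool's x, y, z in rad. In form: [[dx, dy, dz, rx, ry, rz], ...]. A call has 1 to 12 rows; each row shifts and turns the commanded pose from where the row before left it, along the tool's axes as they then stand; what a row does not reach is not made up. A row lasts 1/10 s, in which the tool goes at most 50 mm and 8.59 degrees, less where a joint would pass 70% of its speed; a pose out of reach is approached as far as the arm can. A call with a gripper value outside its range is refused whole. OPENING is the opening in per cent of the stroke, from 0 (shut) to 100 (fully open), set as the call begins (- or left out, the last holds). The fingers move at their own pace and stop on an object; the grip force is fixed at half the most. Time passes only in rows, so rows that do not move let the fingers close. It gives the time, the measured TCP pose, the force, the opening and the grip force at its end, in the units of the state.
- bot.get_obs(): the state, without advancing time (a new reading comes with each control period).
- bot.capture(name): name is "scene" or "top" or "wrist"; returns the picture (384x512x3 uint8, red, green, blue); there is no depth.
- bot.camera_model(name): a dict with "fx", "fy", "cx", "cy" (pixels), "dist_coeffs" ([k1, k2, p1, p2, k3] as OpenCV has them; the pictures are not rectified), "position" and "orientation" of the camera in the world; the wrist camera has in their place "T_tool_cam" (4x4, takes a point from camera to tool coordinates, whose origin is the TCP and whose axes are the flange's). Camera axes: x right, y down, z forward; pixel columns grow to the right and rows downward; lengths in mm; the calibration is good to about 2 mm. A picture is of the moment at which its call begins: read the wrist's pose just before it. camera_model takes no time and is no camera call.
- bot.close_job(): hands the job in; it is judged then, once.
Trained networks look in the newest picture that a camera, given by its name, has taken for a name from the list of things; names that differ only in an ending like _2 or _b are one class to them, and where a whole thing is asked for, a point or a joint stands for the part that bears it (a point fixed in the world has none). Each returns a list of dicts, best first, with "p" (0 to 1); they miss things now and then, are a little off and sometimes report something else, mostly with a low value. They report only what shows in the picture. A call takes as long as a camera call. They do not tell look-alikes from the thing itself.
- bot.outline_of(target, camera): "mask" (384x512 bool, what is visible of it) and "pixel" ([column, row] in pixels, amid what is visible of it).
The state is a dict: "time": time; "joint_positions": joint angles; "dq": joint speeds; "tau": joint torques, N m; "tool_pos": TCP position; "tcp_rot": TCP orientation; "contact_force": force on the tool from outside, world axes, zero at the start; "moment": the same for the moment, N m; "grip_width": finger opening in mm; "finger_force": force on a finger pad.
Only numpy, scipy, OpenCV 4.12 (cv2) and the standard library are available. Lean on these libraries where they do the work, as an engineer would, in place of code of your own. Each camera call takes 0.05 s, during which the arm holds its last target. There are 200 camera calls.

## Working session

There is one attempt and no reset: what is moved stays moved. The work goes in short steps, Python scripts to look and compute and a shell command to move; the robot and the scene stay as the last step left them, time stands still between calls to the robot, and variables do not carry over. Pictures are saved under pics/ and viewed, at most 10 in all, crops included, and the job is handed in when it is done.

```bash
mkdir -p pics
python3 - <<'E'
from plant import bot
import cv2,numpy as np
o=bot.get_obs();print(o)
ims=[]
for n in("scene","top"):
    im=bot.capture(n);cv2.imwrite(f"pics/{n}0.png",im[:,:,::-1]);ims.append(im)
    print(n,bot.camera_model(n))
    for t in("roller","rest","strip","brush"):
        for d in bot.outline_of(t,n):
            ys,xs=np.nonzero(d["mask"]);print(t,round(d["p"],2),np.round(d["pixel"]),len(xs),im[ys,xs].mean(0).round(), xs.min(),xs.max(),ys.min(),ys.max())
print(bot.camera_model("wrist"))
E
```

```text
{'time': 0.0, 'joint_positions': array([-1.39202007e+00,  3.42725820e-01,  1.52497653e+00,  1.81360309e-05,
        1.27537836e+00, -1.46012342e-01]), 'dq': array([-1.45382882e-04, -1.16906098e-03, -7.39754240e-04,  1.07122465e-03,
        9.52445689e-05, -6.70567071e-04]), 'tau': array([ 7.28538489e-04, -4.31237698e+01, -2.44220603e+01,  7.17666792e-02,
        5.58863534e-02, -1.37028305e-04]), 'tool_pos': array([ 167.47758485, -497.1300854 ,  201.65750284]), 'tcp_rot': array([-3.14012296e+00, -2.33660554e-04,  3.24783138e-01]), 'contact_force': array([ 0.36083062, -0.1751391 , -0.1076364 ]), 'moment': array([ 0.01089163,  0.0131452 , -0.02374144]), 'finger_force': 0.0, 'grip_width': 92.0895211157275}
scene {'fx': 373.49393415062576, 'fy': 373.49393415062576, 'cx': 250.64067736813087, 'cy': 188.6215126548626, 'dist_coeffs': array([-0.05882149,  0.        ,  0.        ,  0.        ,  0.        ]), 'position': array([ 997.14700587, -551.10604965,  864.43832666]), 'orientation': array([-2.45480809,  0.003461  ,  0.85130528])}
roller 0.95 [189. 216.] 1641 [121. 103.  87.] 162 221 195 2
[... 904 characters left out ...]
[138. 137. 128.] 213 241 174 199
strip 0.89 [232. 167.] 1889 [132. 129. 120.] 212 253 128 201
brush 0.76 [129. 204.] 708 [97. 64. 37.] 108 148 189 216
{'fx': 316.85265597842135, 'fy': 316.85265597842135, 'cx': 255.06576567350643, 'cy': 191.76556534292664, 'dist_coeffs': array([-0.03834973,  0.        ,  0.        ,  0.        ,  0.        ]), 'T_tool_cam': array([[ 8.32145374e-04, -9.67903661e-01, -2.51320137e-01,
         6.77360076e+01],
       [ 9.99999644e-01,  7.70768205e-04,  3.42653445e-04,
        -1.23588791e+00],
       [-1.37945953e-04, -2.51320333e-01,  9.67903958e-01,
        -1.82337167e+02],
       [ 0.00000000e+00,  0.00000000e+00,  0.00000000e+00,
         1.00000000e+00]])}
```

View pics/scene0.png

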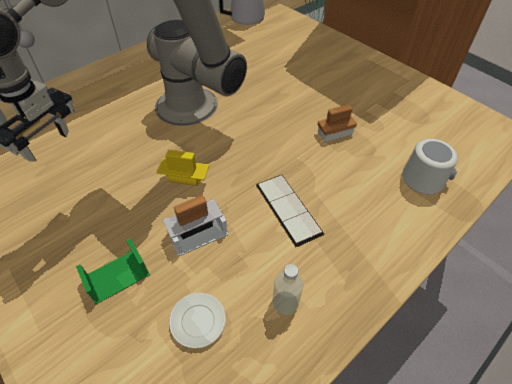

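View pics/top0.png

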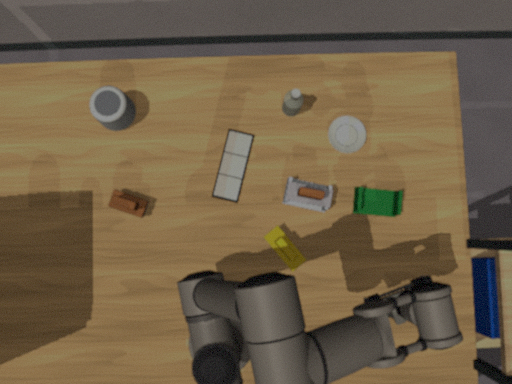

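The scene has a roller candidate with an orange-brown grip on a grey rest, at scene (190,215) and top (312,193). A yellow look-alike roller is at top (287,247), and a green look-alike rest at top (378,201). The grey rest with the black-drum roller fits the description. The strip is at top (233,166) and the brush at (129,204). I'll confirm the choice in one crop and measure.

```bash
cat > h.py <<'E'
import numpy as np,cv2
from plant import bot
from scipy.spatial.transform import Rotation as R
def cam(n,obs=None):
    m=bot.camera_model(n);K=np.array([[m['fx'],0,m['cx']],[0,m['fy'],m['cy']],[0,0,1]]);D=np.array(m['dist_coeffs'])
    if 'T_tool_cam' in m:
        T=np.eye(4);T[:3,:3]=R.from_euler('xyz',obs['tcp_rot']).as_matrix();T[:3,3]=obs['tool_pos'];T=T@m['T_tool_cam']
    else:
        T=np.eye(4);T[:3,:3]=R.from_euler('xyz',m['orientation']).as_matrix();T[:3,3]=m['position']
    return K,D,T
def p2w(px,z,c):
    K,D,T=c
    u=cv2.undistortPoints(np.array(px,float).reshape(-1,1,2),K,D).reshape(-1,2)
    d=np.c_[u,np.ones(len(u))]@T[:3,:3].T
    return (T[:3,3]+d*((z-T[2,3])/d[:,2])[:,None])[:,:2]
def w2p(P,c):
    K,D,T=c;Ti=np.linalg.inv(T)
    return cv2.projectPoints(np.array(P,float).reshape(-1,1,3),cv2.Rodrigues(Ti[:3,:3])[0],Ti[:3,3],K,D)[0].reshape(-1,2)
def rect(px,z,c):
    (x,y),(w,h),a=cv2.minAreaRect(p2w(px,z,c).astype(np.float32))
    if w<h: w,h,a=h,w,a+90
    return np.round([x,y,w,h,(a+90)%180-90],1)   # a: long-axis direction deg in world
E
python3 - <<'E'
from h import *
for n in("top","scene"):
    im=bot.capture(n);c=cam(n)
    for t,z in(("strip",11),("roller",70),("brush",50)):
        for d in bot.outline_of(t,n):
            ys,xs=np.nonzero(d["mask"]);print(n,t,round(d["p"],2),rect(np.c_[xs,ys],z,c))
    hsv=cv2.cvtColor(im,cv2.COLOR_RGB2HSV)
    if n=="top":
        d=bot.outline_of("roller",n)
        for e in d:
            m=e["mask"]&(hsv[...,1]>150)&(hsv[...,0]<14); ys,xs=np.nonzero(m);
            if len(xs)>20: print("grip",len(xs),rect(np.c_[xs,ys],130,c))
        cr=cv2.resize(im[115:280,200:420],None,fx=3.4,fy=3.4,interpolation=cv2.INTER_CUBIC);cv2.imwrite("pics/crop.png",cr[:,:,::-1])
E
```

```text
top strip 0.68 [587.  -53.8 239.4  89.7 -15.3]
top roller 0.87 [ 305.3 -216.   144.4   61.2   38. ]
top roller 0.8 [ 477.2 -299.1  147.    63.2   77.3]
top brush 0.81 [466.1 290.1 123.6  63.7  69.2]
grip 126 [ 474.1 -296.7   74.8   22.8   77.7]
scene strip 0.73 [590.2 -58.3 242.1  94.7 -16.1]
scene strip 0.52 [ 479.8 -297.4   92.2   17.1   77.6]
scene roller 0.95 [ 472.1 -300.8  146.5  109.1   77.2]
scene roller 0.72 [ 314.1 -218.3  144.6  124.2   35.6]
scene brush 0.81 [463.  287.9 177.4 128.2 -41.5]
scene brush 0.48 [609.7 -80.7 229.6  88.7 -15.8]
```

View pics/crop.png

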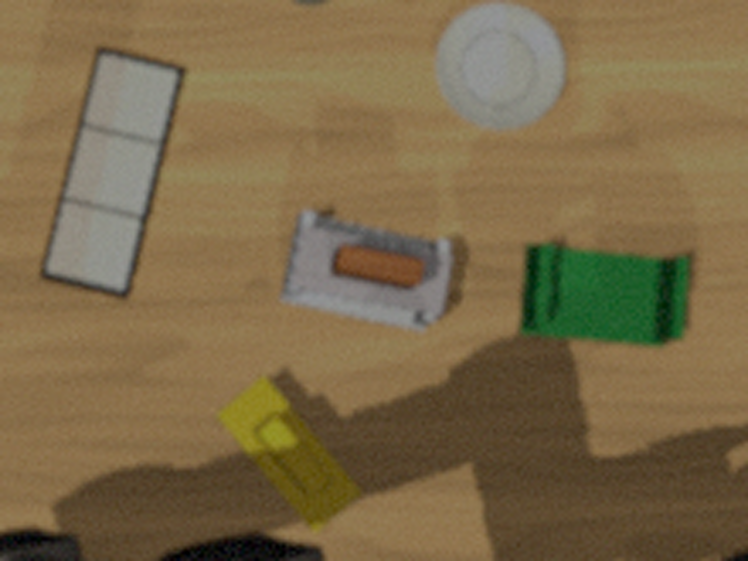

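The crop shows a steel plate and brown grip on the grey rest at crop (378,262). Yellow is at (285,450) and green at (605,295), so the grey one is confirmed. Next I turn, move above it, and look with the wrist camera.

```bash
python3 -m jog '[[0,0,0,0,0,-0.147],[0,0,0,0,0,-0.147],[0,0,0,0,0,-0.147],[0,0,0,0,0,-0.147],[0,0,0,0,0,-0.147],[0,0,0,0,0,-0.147],[0,0,0,0,0,-0.147]]' 100; python3 -m jog '[[29,28.4,-3,0,0,0],[29,28.4,-3,0,0,0],[29,28.4,-3,0,0,0],[29,28.4,-3,0,0,0],[29,28.4,-3,0,0,0],[29,28.4,-3,0,0,0],[29,28.4,-3,0,0,0],[29,28.4,-3,0,0,0],[29,28.4,-3,0,0,0],[0,0,0,0,0,0],[0,0,0,0,0,0]]'
python3 - <<'E'
from h import *
o=bot.get_obs();c=cam("wrist",o);im=bot.capture("wrist");cv2.imwrite("pics/w1.png",im[:,:,::-1])
print(o['tool_pos'],o['tcp_rot'],o['joint_positions'])
hsv=cv2.cvtColor(im,cv2.COLOR_RGB2HSV)
for t in("roller","rest","strip"):
  for d in bot.outline_of(t,"wrist"):
    ys,xs=np.nonzero(d["mask"]);print(t,round(d["p"],2),np.round(d["pixel"]),rect(np.c_[xs,ys],{"roller":70,"rest":64,"strip":12}[t],c))
    if t=="roller":
        m=d["mask"]&(hsv[...,1]>130)&(hsv[...,0]<14);ys,xs=np.nonzero(m);
        if len(xs)>30:print("grip",len(xs),rect(np.c_[xs,ys],130,c))
for n in("top",):
    im=bot.capture(n);cc=cam(n)
    for d in bot.outline_of("strip",n):
        ys,xs=np.nonzero(d["mask"]);print("top strip",round(d["p"],2),rect(np.c_[xs,ys],11,cc))
E
```

```text
time: 1.65
tool_pos: [167.6, -497.6, 202.3]
tcp_rot: [3.142, 0.0, 1.36]
contact_force: [0.2, 0.4, 0.7]
grip_width: 92.1
finger_force: 0.0
time: 2.75
tool_pos: [473.7, -297.1, 229.1]
tcp_rot: [-3.141, 0.0, 1.356]
contact_force: [-0.7, 0.7, -0.5]
grip_width: 91.7
finger_force: 0.0
[ 473.70336022 -297.12177208  229.07577529] [-3.14106633e+00  2.17304248e-04  1.35594784e+00] [-6.96991279e-01  3.86892853e-01  1.38153389e+00 -4.45213840e-04
  1.37353150e+00 -4.82055395e-01]
roller 0.77 [258. 169.] [ 477.4 -298.2  143.4   59.7   77.3]
grip 1952 [ 477.2 -297.3   77.2   24.    77.3]
roller 0.64 [ 93. 130.] [ 310.5 -213.3  143.4   70.2   37.5]
rest 0.94 [269. 291.] [ 462.4 -448.6   77.9   36.7  -12.4]
rest 0.6 [288. 166.] [ 482.2 -297.   143.5   79.5   76.5]
top strip 0.87 [587.  -55.1 237.2  89.5 -15.6]
```

View pics/w1.png

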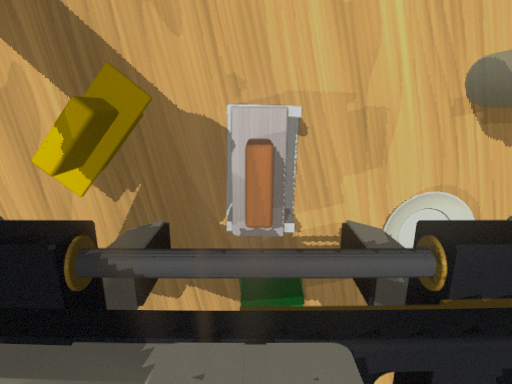

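The wrist view shows the grip at (259,183), aligned with the tool, with clear space for the fingers on both sides. I descend and grasp.

```bash
python3 -m jog '[[0,3.6,20,0,0,0],[0,0,25,0,0,0],[0,0,25,0,0,0],[0,0,25,0,0,0],[0,0,25,0,0,0],[0,0,15,0,0,0],[0,0,11,0,0,0],[0,0,0,0,0,0],[0,0,0,0,0,0]]'; python3 -m jog '[[0,0,0,0,0,0],[0,0,0,0,0,0],[0,0,0,0,0,0],[0,0,0,0,0,0],[0,0,0,0,0,0],[0,0,0,0,0,0],[0,0,0,0,0,0],[0,0,0,0,0,0]]' 0
```

```text
time: 3.95
tool_pos: [477.0, -299.0, 83.9]
tcp_rot: [3.141, 0.0, 1.353]
contact_force: [0.4, -0.7, 0.3]
grip_width: 92.2
finger_force: 0.0
time: 4.75
tool_pos: [476.9, -298.5, 83.3]
tcp_rot: [-3.142, 0.0, 1.354]
contact_force: [0.4, -0.3, -0.7]
grip_width: 32.7
finger_force: 0.0
```

```bash
python3 -m jog '[[0,0,0,0,0,0],[0,0,0,0,0,0],[0,0,0,0,0,0],[0,0,0,0,0,0],[0,0,0,0,0,0]]'; python3 -m jog '[[0,0,-10,0,0,0],[0,0,-15,0,0,0],[0,0,-20,0,0,0],[0,0,-20,0,0,0],[0,0,-20,0,0,0],[0,0,0,0,0,0],[0,0,0,0,0,0]]'
```

```text
time: 5.25
tool_pos: [476.9, -298.5, 83.3]
tcp_rot: [3.141, 0.0, 1.354]
contact_force: [0.6, -0.4, -0.8]
grip_width: 25.5
finger_force: 30.0
time: 5.95
tool_pos: [476.6, -298.3, 168.0]
tcp_rot: [-3.141, -0.0, 1.354]
contact_force: [-0.6, 0.1, -5.3]
grip_width: 25.9
finger_force: 30.0
```

The grip width reads 26 mm and the carried weight shows in the force, so the roller is held. I move it over the -x end of the strip, target TCP about (496.5, -30).

```bash
python3 -m jog '[[0,0,0,0,0,0.056],[29.3,-5.9,2,0,0,0],[29.3,-5.9,2,0,0,0],[29.3,-5.9,2,0,0,0],[29.3,-5.9,2,0,0,0],[29.3,-5.9,2,0,0,0],[29.3,-5.9,2,0,0,0],[29.3,-5.9,2,0,0,0],[29.3,-5.9,2,0,0,0],[29.3,-5.9,2,0,0,0],[0,0,0,0,0,0],[0,0,0,0,0,0]]'
python3 - <<'E'
from h import *
o=bot.get_obs();s=o['tool_pos'];print(s,o['tcp_rot'])
for n in("scene","top"):
    im=bot.capture(n);cc=cam(n)
    if n=="scene":cv2.imwrite("pics/s2.png",cv2.resize(im[100:300,130:400],None,fx=2.8,fy=2.8)[:,:,::-1])
    for d in bot.outline_of("strip",n):
        ys,xs=np.nonzero(d["mask"]);print(n,"strip",round(d["p"],2),rect(np.c_[xs,ys],11,cc))
E
```

```text
time: 7.15
tool_pos: [496.0, -29.7, 149.1]
tcp_rot: [-3.139, 0.001, 1.3]
contact_force: [0.3, -0.2, -3.5]
grip_width: 25.8
finger_force: 30.0
[496.02851551 -29.74174806 149.14862895] [-3.13921624e+00  6.25060846e-04  1.29952903e+00]
scene strip 0.94 [590.5 -58.6 242.8  90.8 -15.6]
top strip 0.75 [653.9 -72.7  98.9  88.1 -15.5]
```

View pics/s2.png

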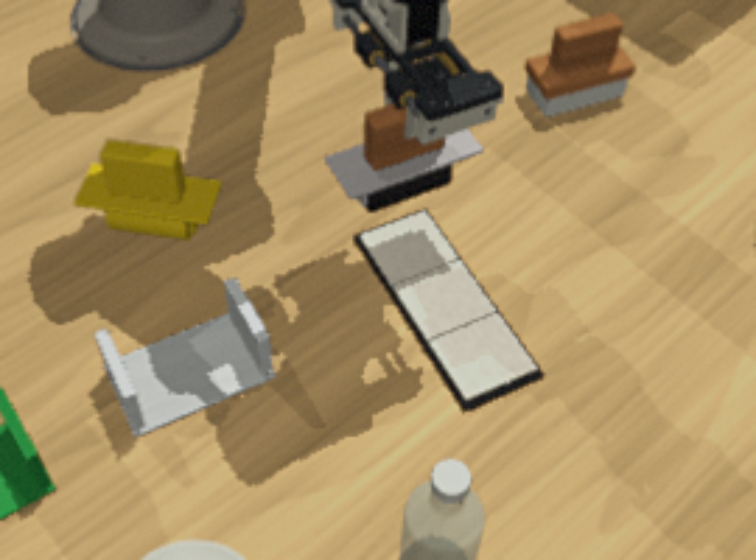

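The crop shows the roller held level over the strip's -x end (tile corner near (390,225)). The rest is empty at (190,350) and the brush is clear. I lower until contact.

```bash
python3 -m jog '[[0,0,20,0,0,0],[0,0,20,0,0,0],[0,0,16,0,0,0],[0,0,5,0,0,0],[0,0,3,0,0,0],[0,0,2,0,0,0],[0,0,2,0,0,0],[0,0,0,0,0,0],[0,0,0,0,0,0]]'
```

```text
time: 8.25
tool_pos: [497.3, -30.4, 82.9]
tcp_rot: [3.14, 0.0, 1.298]
contact_force: [-1.0, 0.0, -1.2]
grip_width: 25.9
finger_force: 30.0
```

```bash
python3 -m jog '[[0,0,2,0,0,0],[0,0,2,0,0,0],[0,0,2,0,0,0],[0,0,0,0,0,0],[0,0,0,0,0,0]]'
```

```text
time: 8.75
tool_pos: [498.7, -30.7, 78.0]
tcp_rot: [3.137, -0.0, 1.298]
contact_force: [0.4, -1.0, 11.3]
grip_width: 26.1
finger_force: 30.0
```

Tile 1 is at its stop, with about 15 N down. I roll along tool +y.

```bash
python3 -m jog '[[0,5,1,0,0,0],[0,8,0,0,0,0],[0,8,0,0,0,0],[0,8,0,0,0,0],[0,8,0,0,0,0],[0,8,0,0,0,0],[0,8,0,0,0,0],[0,8,0,0,0,0],[0,8,0,0,0,0]]';python3 -m jog '[[0,8,0,0,0,0],[0,8,0,0,0,0],[0,8,0,0,0,0],[0,8,0,0,0,0],[0,8,0,0,0,0]]'
```

```text
time: 9.65
tool_pos: [565.6, -49.5, 77.9]
tcp_rot: [3.136, -0.0, 1.298]
contact_force: [-0.4, -1.0, 13.8]
grip_width: 26.0
finger_force: 30.0
time: 10.15
tool_pos: [604.1, -60.3, 78.0]
tcp_rot: [3.136, 0.0, 1.298]
contact_force: [-0.9, -0.2, 12.9]
grip_width: 25.8
finger_force: 30.0
```

```bash
python3 -m jog '[[0,8,0,0,0,0],[0,8,0,0,0,0],[0,8,0,0,0,0],[0,8,0,0,0,0],[0,8,0,0,0,0],[0,8,0,0,0,0]]';python3 -m jog '[[0,8,0,0,0,0],[0,8,0,0,0,0],[0,8,0,0,0,0],[0,5,0,0,0,0],[0,0,0,0,0,0]]'
```

```text
time: 10.75
tool_pos: [650.1, -73.2, 78.1]
tcp_rot: [3.136, 0.0, 1.298]
contact_force: [-0.6, -0.6, 12.3]
grip_width: 25.7
finger_force: 30.0
time: 11.25
tool_pos: [678.5, -81.2, 78.1]
tcp_rot: [3.135, -0.0, 1.298]
contact_force: [0.3, -0.7, 10.8]
grip_width: 25.8
finger_force: 30.0
```

I roll back once under slightly more pressure to be sure, then lift.

```bash
python3 -m jog '[[0,-5,1,0,0,0],[0,-10,0,0,0,0],[0,-10,0,0,0,0],[0,-10,0,0,0,0],[0,-10,0,0,0,0],[0,-10,0,0,0,0],[0,-10,0,0,0,0],[0,-10,0,0,0,0],[0,-10,0,0,0,0],[0,-10,0,0,0,0]]';python3 -m jog '[[0,-10,0,0,0,0],[0,-10,0,0,0,0],[0,-10,0,0,0,0],[0,-10,0,0,0,0],[0,-10,0,0,0,0],[0,-10,0,0,0,0],[0,-10,0,0,0,0],[0,-10,0,0,0,0],[0,0,0,0,0,0]]';  python3 -m jog '[[0,0,-10,0,0,0],[0,0,-20,0,0,0],[0,0,-20,0,0,0],[0,0,-20,0,0,0],[0,0,-20,0,0,0],[0,0,0,0,0,0],[0,0,0,0,0,0]]'
python3 - <<'E'
from h import *
o=bot.get_obs();print(o['tool_pos'],o['tcp_rot'])
d=np.array([476.8,-298.5])-o['tool_pos'][:2];y=1.354;print(d@[np.cos(y),np.sin(y)],d@[np.sin(y),-np.cos(y)],o['tcp_rot'][2]-y)
im=bot.capture("scene");cv2.imwrite("pics/s3.png",cv2.resize(im[100:300,130:400],None,fx=2.8,fy=2.8)[:,:,::-1])
cc=cam("top");im=bot.capture("top")
for t in("rest",):
    for e in bot.outline_of(t,"top"):
        ys,xs=np.nonzero(e["mask"]);print(t,round(e["p"],2),rect(np.c_[xs,ys],50,cc))
E
```

```text
time: 12.25
tool_pos: [587.4, -55.6, 78.0]
tcp_rot: [3.132, -0.0, 1.298]
contact_force: [0.4, -0.1, 16.4]
grip_width: 26.1
finger_force: 30.0
time: 13.15
tool_pos: [509.8, -33.7, 77.9]
tcp_rot: [3.133, -0.0, 1.298]
contact_force: [-0.8, -0.8, 19.9]
grip_width: 25.9
finger_force: 30.0
time: 13.85
tool_pos: [506.9, -33.1, 163.5]
tcp_rot: [-3.14, 0.0, 1.298]
contact_force: [0.3, -0.2, -5.3]
grip_width: 25.5
finger_force: 30.0
[506.9136027  -33.06854234 163.45965825] [-3.14041529e+00  1.18619056e-04  1.29781413e+00]
-265.69562341148344 27.686160481243835 -0.05618586822869753
rest 0.85 [ 477.1 -296.4  153.3   91.7   76.4]
rest 0.84 [ 446.8 -526.5  164.7   90.    82.7]
```

View pics/s3.png

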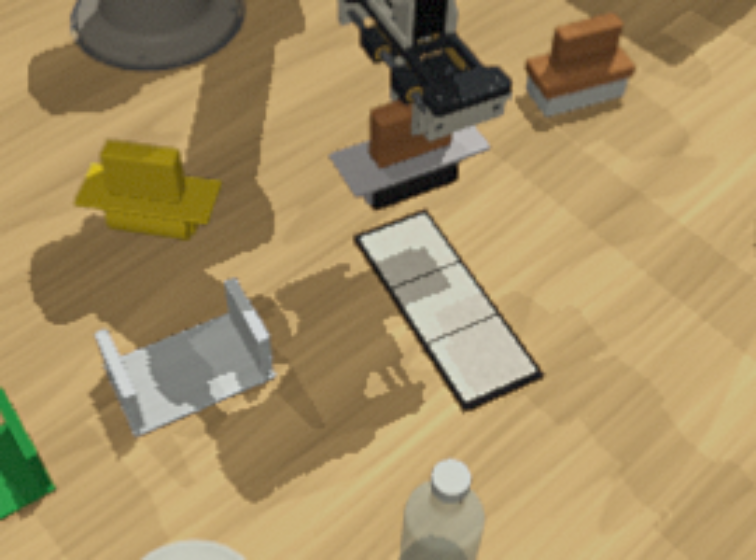

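The tiles now lie nearly flush with the bed edges, and the rest and brush are undisturbed. I return over the rest.

```bash
python3 -m jog '[[0,0,0,0,0,-0.056],[-29.5,3.1,-0.5,0,0,0],[-29.5,3.1,-0.5,0,0,0],[-29.5,3.1,-0.5,0,0,0],[-29.5,3.1,-0.5,0,0,0],[-29.5,3.1,-0.5,0,0,0],[-29.5,3.1,-0.5,0,0,0],[-29.5,3.1,-0.5,0,0,0],[-29.5,3.1,-0.5,0,0,0],[-29.5,3.1,-0.5,0,0,0],[0,0,0,0,0,0],[0,0,0,0,0,0]]'
python3 - <<'E'
from h import *
o=bot.get_obs();print(o['tool_pos'],o['tcp_rot'])
d=np.array([476.9,-298.5])-o['tool_pos'][:2];y=o['tcp_rot'][2];print(d@[np.cos(y),np.sin(y)],d@[np.sin(y),-np.cos(y)],y)
E
```

```text
time: 15.2
tool_pos: [476.8, -298.5, 167.5]
tcp_rot: [-3.139, -0.001, 1.352]
contact_force: [-0.2, 1.4, -3.7]
grip_width: 25.5
finger_force: 30.0
[ 476.82862452 -298.46837836  167.46152055] [-3.13939055e+00 -1.47790410e-03  1.35229796e+00]
-0.015398173671186632 0.07653288763549115 1.352297964261488
```

Spot on. I lower it by 83 mm.

```bash
python3 -m jog '[[0,0,15,0,0,0],[0,0,15,0,0,0],[0,0,15,0,0,0],[0,0,15,0,0,0],[0,0,10,0,0,0],[0,0,7,0,0,0],[0,0,4,0,0,0],[0,0,2,0,0,0],[0,0,0,0,0,0],[0,0,0,0,0,0]]'
```

```text
time: 16.2
tool_pos: [477.8, -298.7, 86.3]
tcp_rot: [3.141, 0.0, 1.354]
contact_force: [0.3, 0.1, -4.7]
grip_width: 25.8
finger_force: 30.0
```

```bash
python3 -m jog '[[0,0,1.5,0,0,0],[0,0,1.5,0,0,0],[0,0,0,0,0,0],[0,0,0,0,0,0]]'
```

```text
time: 16.6
tool_pos: [477.7, -298.6, 83.3]
tcp_rot: [3.141, 0.0, 1.354]
contact_force: [-0.8, 1.3, 1.0]
grip_width: 25.8
finger_force: 30.0
```

Contact has taken the weight at the same height as at the start. I release and retreat.

```bash
python3 -m jog '[[0,0,0,0,0,0],[0,0,0,0,0,0],[0,0,0,0,0,0],[0,0,0,0,0,0],[0,0,0,0,0,0],[0,0,0,0,0,0],[0,0,0,0,0,0],[0,0,0,0,0,0],[0,0,0,0,0,0],[0,0,0,0,0,0]]' 100;python3 -m jog '[[0,0,-10,0,0,0],[0,0,-20,0,0,0],[0,0,-25,0,0,0],[0,0,-25,0,0,0],[0,0,-25,0,0,0],[0,0,-25,0,0,0],[0,0,-16,0,0,0],[0,0,0,0,0,0],[0,0,0,0,0,0],[0,0,0,0,0,0]]'
python3 - <<'E'
from h import *
o=bot.get_obs();c=cam("wrist",o);im=bot.capture("wrist")
im2=bot.capture("scene");cv2.imwrite("pics/f.png",np.vstack([cv2.resize(im[80:272,100:412],(624,384)),cv2.resize(im2[170:270,150:350],(624,200*312//312+12))])[:,:,::-1])
for d in bot.outline_of("roller","wrist"):
    ys,xs=np.nonzero(d["mask"]);print(round(d["p"],2),rect(np.c_[xs,ys],70,c))
E
```

```text
time: 17.6
tool_pos: [477.5, -298.5, 82.8]
tcp_rot: [3.142, 0.0, 1.354]
contact_force: [1.0, 0.6, 0.0]
grip_width: 91.5
finger_force: 0.0
time: 18.6
tool_pos: [477.0, -298.1, 227.7]
tcp_rot: [-3.14, -0.001, 1.354]
contact_force: [-0.4, -0.4, 0.5]
grip_width: 92.1
finger_force: 0.0
0.76 [ 478.  -298.7  143.7   59.6   77.6]
0.76 [ 310.1 -213.5  145.6   72.    36.9]
```

View pics/f.png

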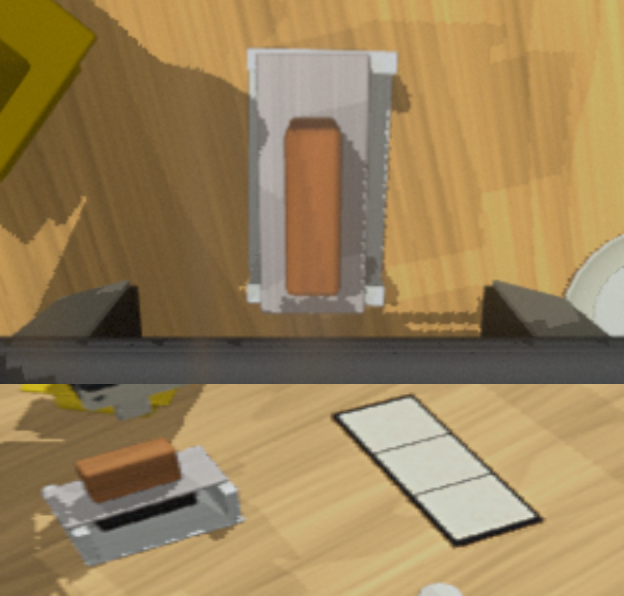

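The picture shows the roller seated level in the rest (grip at (313,205)), the fingers clear of it, and the tiles down (lower view, (440,465)). I hand in.

```bash
python3 -c "
from plant import bot
print(bot.close_job())"
```

```text
the job is handed in; nothing more can be done
None
```

I rolled all three tiles down with the hand roller, set it back upright in its rest, released it and handed the job in at about 19 s; the hand-in returned no verdict, so the result is unconfirmed.

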